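# Clamp a sleeve in the check nest and hold a bore probe in it

## Robot

A 6-joint arm with a two-finger parallel gripper is mounted at the origin on a cart in front of the work surface, level with it; the furniture and walls round the work are solid. World frame = base frame: x ahead of the robot, y to its left, z up, the work surface at z = 0. Lengths are in m, angles in rad, forces in N, time in s.
With the tool pointing down it reaches from about 0.35 to 0.975 m from the base axis. Payload 4.9 kg.
Tool frame: the origin (TCP) lies at the very end of the fingers, on their centre line; the grasp point (between the pads) lies 19 mm behind it; z points along the fingers, y is the line along which they close (so a half turn about z gives the same grasp; the last joint's range is limited). The gripper opens to 85 mm and grips with 20 to 120 N. Pads are 22 mm wide; open, the fingers measure 114 mm over their backs; the gripper's body (76 mm by 85 mm) begins 54 mm behind the grasp point. The pads swing forward as they close: fully open they stand 13 mm farther back than shut.
Start: joints at [0.999, 0.053, 1.613, -0, 1.476, -0.119], TCP at [0.273, 0.562, 0.231] pointing down, gripper open.
Joint ranges: [-3.01, 3.01], [-1.01, 2.22], [0.06, 2.58], [-1.02, 4.17], [0.09, 2.62], [-3.14, 3.14]. Speed limits (rad/s): [2.57, 2.57, 3.14, 3.14, 3.14, 3.14].

## Interface

Orientations are given as a unit quaternion [w, x, y, z].
In Python, from plant import manip, vision, order gives the robot as it stands.
- The arm moves only by the tool play_rows, never from a script. Its argument "steps" is a list that holds one entry, the list of rows, each a list of 6 numbers: the shift along the tool's x, y, z in mm, then the turn, a rotation vector about the tool's x, y, z in degrees. A call has 1 to 12 rows; each row is the pose to reach, as a shift and turn from the pose commanded when the call began, along the tool's axes at that moment; what a row does not reach only later rows make up. A row lasts 1/12 s, in which the tool goes at most 41.7 mm and 7.16 degrees, less where a joint would pass 70% of its speed; a pose out of reach is approached as far as the arm can. A call with a gripper value outside its range is refused whole. "claw" is the gripper's target within -1 to 1 (fully open at 1, half-way at 0, shut at -1), set as the call begins (left out, the last holds). The fingers move at their own pace and stop on an object; the grip force is fixed at half the most. Time passes only in rows, so rows that repeat a pose let the fingers close. It gives the time, the measured TCP pose, the force, the opening and the grip force at its end, in the units of the state.
- manip.state(): the state, without advancing time (a new reading comes with each control period).
- vision.grab_frame(name): name is "scene" or "top"; returns (picture, depth): 384x512x3 uint8, blue, green, red; 384x512 float32, m along the optical axis (not along the pixel's ray), 0 where there is no reading.
- vision.camera_info(name): a dict with "K" (3x3 intrinsics, pixels), "k1" (the pictures are not rectified: a ray, as slopes to the right and down, at radius r is drawn at 1 + k1 r^2 times it, then the intrinsics apply), "eye" and "orientation" of the camera in the world. Camera axes: x right, y down, z forward; pixel columns grow to the right and rows downward; lengths in m; the calibration is good to about 2 mm. A picture is of the moment at which its call begins. camera_info takes no time and is no camera call.
- order.job_done(): hands the job in; it is judged then, once.
The state is a dict: "time": time; "joint_pos": joint angles; "joint_vel": joint speeds; "joint_efforts": joint torques, N m; "tool_pos": TCP position; "tool_rot": TCP orientation; "contact_force": force on the tool from outside, world axes, zero at the start; "ft_torque": the same for the moment, N m; "gripper_width": opening from 0.0 (shut) to 1.0 (fully open); "grasp_force": force on a finger pad.
Only numpy, scipy, OpenCV 4.12 (cv2) and the standard library are available. Lean on these libraries where they do the work, as an engineer would, in place of code of your own. Each camera call takes 0.05 s, during which the arm holds its last target. There are 200 camera calls.

## Task

The flanged sleeve sits in the check nest for a bore reading: push the toggle clamp's handle all the way over and down so that the clamp locks on the sleeve's flange. Then take the slim probe (the one with the square black grip) from the rack, lower it upright into the sleeve's bore without touching the sleeve, until its tip is about 40 mm below the mouth, and finish still holding it there in the gripper, still and centred in the bore. Leave the thick plug in the rack, and the tin and the weight behind, where they are.

Things in the scene. Friction and masses are not known exactly. Their poses are not given: they have to be found in the camera images.
- nest: check nest, screwed to the table: grey base plate 175 x 110 x 15 mm, with four low pins round the sleeve's flange and the toggle clamp's bracket. Origin on the table, straight under the sleeve's axis; +x runs from the sleeve to the clamp, z up; the plate spans x -60 to +115 mm, y -55 to +55 mm. The handle's hinge lies along y at x +100, z +45 mm
- clamp_handle (a joint): handle angle: 0 = fully open (nearly upright, leaning 5 degrees away from the sleeve); grows as its end is pushed away from the sleeve and down in the nest's x-z plane; over centre at 1.15, stop at 1.3 (locked, nearly level, end 9 degrees up). A few N at the end move it; stays where left. It drives the hold-down arm, which stands raised on the handle's sleeve side when open
- handle_end (a point): end of the handle, on its centre line, 92 mm from its hinge; the outer 57 mm are a round black grip 12 to 16 mm thick. The outer 35 mm stand clear above the raised hold-down arm
- clamp_pad: rubber-tipped spring spindle, 8 mm thick, under the end of the hold-down arm; presses with about 4 N on the sleeve's flange, 35 mm from the sleeve's axis, when the clamp is locked. Origin in the arm's end, 22 mm from the rubber tip
- sleeve: loose aluminium sleeve in the nest: flange 84 mm diameter x 10 mm at the bottom, neck 44 mm diameter, 60 mm high in all, bore 26 mm diameter right through, 0.2 to 0.4 kg. Origin at the centre of its underside (15 mm above the table), z up along the bore
- bore_mouth (a point): centre of the upper mouth of the sleeve's bore, 75 mm above the table; within 100 mm of it nothing is higher except the open clamp. Below the bore, the nest's plate closes it 60 mm under the mouth
- rack: grey rack fixed to the table, 70 x 160 mm, flat top 95 mm above the table with two 22 mm holes at y -40 and +40 mm in its frame, open below at its front and back. Origin on the table under its middle, z up
- probe: slim probe, 70 to 120 g, 125 mm long, hanging upright in one of the two holes (which one varies): stem 10 mm diameter x 75 mm, then a collar 30 mm diameter x 8 mm that rests on the rack's top, then a square black grip 16 x 16 mm, 42 mm high (its sides along the probe's x and y). Origin in the middle of the tip at the bottom, z up along the stem; the grip spans z +83 to +125 mm
- probe_tip (a point): the probe's tip (bottom end of the stem, the same point as the probe's origin)
- plug: thick plug gauge in the other hole of the rack, to be left there: stem 18 mm diameter, the same collar, round steel knob 28 mm wide, 33 mm high above the collar. Origin on its axis 75 mm below the underside of the collar
- tin: bystander: white paint sample tin, 68 mm diameter, 72 mm high, standing behind; origin at the centre of its underside
- weight: bystander: grey metal weight with a knob on top, 42 mm diameter, 66 mm high, standing behind; origin at the centre of its underside
Things that resemble listed ones, but are neither listed nor needed, are in the scene too. Leave any orange look-alike of the probe alone.

How it is judged:
On the way, in this order (a step that is already met when the one before it is completed fails the run):
1. the clamp is locked over centre with its pad pressing on the sleeve, the probe still in the rack (value of joint clamp_handle above 1.22 rad and contact force between clamp_pad and sleeve above 1.5 N and height (world z) of probe_tip below 0.03 m), for 0.2 s.
2. the probe is lifted clear out of the rack, upright, with the clamp still locked (height (world z) of probe_tip above 0.085 m and angle between probe's own z axis and vertical below 0.3 rad and value of joint clamp_handle above 1.22 rad), for 0.1 s.
At the end, for the whole second after the job is handed in: Clamp locked (handle past 1.22 rad) and pressing on the seated sleeve; the gripper holds the probe still, within 0.08 rad of upright, touching nothing else, its tip 28 to 52 mm below the bore mouth and within 4.5 mm of the bore axis; plug still in its place in the rack (value of joint clamp_handle above 1.22 rad and contact force between clamp_pad and sleeve above 1.5 N and horizontal distance between sleeve and nest below 0.004 m and angle between sleeve's own z axis and vertical below 0.03 rad and z of probe_tip in the frame of bore_mouth between -0.052 and -0.028 m and horizontal distance between probe_tip and bore_mouth below 0.0045 m and angle between probe's own z axis and vertical below 0.08 rad and contact force between probe and the fingers above 2 N and contact force between probe and sleeve below 0.2 N and contact force between probe and nest below 0.2 N and linear speed of probe below 0.01 m/s and distance of plug from where it was at the start of the episode below 0.015 m and angle between plug's own z axis and vertical below 0.15 rad); the arm keeps its last pose, push and grip.
It fails at once if the probe touches the sleeve or the nest (contact force between probe and sleeve above 0.5 N or contact force between probe and nest above 0.5 N).
It fails at once if the plug, the tin or the weight is disturbed (distance of any of plug, tin, weight from where it was at the start of the episode above 0.02 m).
It also fails if it takes over 58 s, if anything falls off the work surface, if the arm or the gripper's body presses on something with over 40 N, if the wrist force passes 120 N, or if a joint passes its speed limit or range.

## Working session

There is one attempt and no reset: what is moved stays moved. The work goes in short steps, Python scripts to look and compute and a tool call to move; the robot and the scene stay as the last step left them, time stands still between calls to the robot, and variables do not carry over. Pictures are saved under pics/ and viewed, at most 10 in all, crops included, and the job is handed in when it is done.

Besides the shell and the picture viewer there is one more tool, called after "Call:" by a JSON object that holds its "api" and its "payload", one argument or row to a line. play_rows: Moves the arm, as the interface text tells. Its arguments: {"type":"object","properties":{"steps":{"type":"array"},"claw":{"type":"number"}},"required":["steps"]}

```bash
mkdir -p pics; cat > h.py <<'E'
from plant import manip, vision, order
import numpy as np, cv2
from scipy.spatial.transform import Rotation as R
def cam(n):
    c=vision.camera_info(n); q=np.array(c["orientation"],float)
    M=q if q.shape==(3,3) else R.from_quat(q[[1,2,3,0]]).as_matrix()
    return np.array(c["K"]),c["k1"],np.array(c["eye"]),M
def slopes(n,uv):
    K,k1,e,M=cam(n)
    return cv2.undistortPoints(np.array(uv,float).reshape(-1,1,2),K,np.array([k1,0,0,0.])).reshape(-1,2),e,M
def plane(n,uv,z):
    s,e,M=slopes(n,uv); d=np.c_[s,np.ones(len(s))]@M.T
    return e+d*((z-e[2])/d[:,2])[:,None]
def deproj(n,uv,dep):
    s,e,M=slopes(n,uv); return e+(np.c_[s,np.ones(len(s))]*np.array(dep)[:,None])@M.T
def cloud(n,D):
    v,u=np.nonzero(D>0); P=np.full(D.shape+(3,),np.nan); P[v,u]=deproj(n,np.c_[u,v],D[v,u]); return P
def proj(n,P):
    K,k1,e,M=cam(n)
    r=M.T; return cv2.projectPoints(np.atleast_2d(P).astype(float),cv2.Rodrigues(r)[0],-r@e,K,np.array([k1,0,0,0.]))[0].reshape(-1,2)
def tri(a,ua,b,ub):
    sa,ea,Ma=slopes(a,[ua]); sb,eb,Mb=slopes(b,[ub])
    da=Ma@np.r_[sa[0],1]; db=Mb@np.r_[sb[0],1]
    t=np.linalg.lstsq(np.c_[da,-db],eb-ea,rcond=None)[0]
    p,q=ea+da*t[0],eb+db*t[1]; return (p+q)/2,np.linalg.norm(p-q)
E
python3 - <<'E'
from h import *
for n in("scene","top"):
    i,d=vision.grab_frame(n); cv2.imwrite(f"pics/{n}0.png",i); np.save(f"{n}0.npy",d)
    print(n,vision.camera_info(n))
print(manip.state())
E
```

```text
scene {'K': array([[391.94649567,   0.        , 255.64780909],
       [  0.        , 391.94649567, 191.19850415],
       [  0.        ,   0.        ,   1.        ]]), 'k1': -0.07296236837799734, 'eye': array([ 0.22778619, -0.44538148,  0.61183014]), 'orientation': array([-0.44507007,  0.87118   , -0.18750987,  0.08830682])}
top {'K': array([[445.67366622,   0.        , 259.15844691],
       [  0.        , 445.67366622, 182.37853438],
       [  0.        ,   0.        ,   1.        ]]), 'k1': -0.13238001065525207, 'eye': array([0.36467434, 0.19179834, 0.98674437]), 'orientation': array([-0.05504225,  0.71418841, -0.69465801,  0.06599626])}
{'time': 0.1, 'joint_pos': array([ 9.99040036e-01,  5.33029784e-02,  1.61418267e+00,  2.83522840e-06,
        1.47596821e+00, -1.18984127e-01]), 'joint_vel': array([ 0.00071347, -0.00056297, -0.00411188,  0.00041386,  0.0006419 ,
        0.00121155]), 'joint_efforts': array([-1.18002749e-04, -3.94899380e+01, -3.71364856e+01, -1.47108240e-04,
        3.91133130e-03,  2.35613939e-06]), 'tool_pos': array([0.27309419, 0.56154935, 0.2301629 ]), 'tool_rot': array([-3.16378054e-04,  2.24457326e-01,  9.74483475e-01, -8.75171177e-04]), 'contact_force': array([-0.66951282,  0.49431325,  0.20202936]), 'ft_torque': array([ 0.00144406, -0.00759676,  0.04598022]), 'grasp_force': 0.0, 'gripper_width': 0.9945196483739872}
```

View pics/scene0.png

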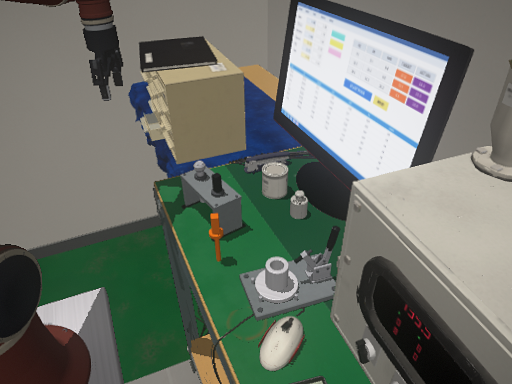

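View pics/top0.png

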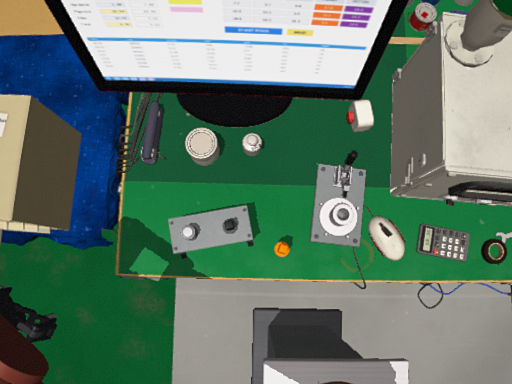

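The scene view shows the sleeve at (276,270), the clamp handle end at (333,231), the rack with black-grip probe at (216,183) and knobbed plug at (200,168), and the orange look-alike at (216,232). In the top view these are at (342,215), (351,156), (230,225), (190,231) and (282,250). The probe meant is the black square grip in the rack's right-hand hole: the orange one stands outside the rack, and the plug has a round steel knob. An enlarged crop should confirm this.

```bash
python3 - <<'E'
from h import *
S=cv2.imread("pics/scene0.png");T=cv2.imread("pics/top0.png");dS=np.load("scene0.npy");dT=np.load("top0.npy")
a=cv2.resize(S[145:315,170:360],(0,0),fx=4,fy=4,interpolation=cv2.INTER_CUBIC)[:,:760][:300]
b=cv2.resize(T[140:260,160:370],None,fx=3.6,fy=3.6,interpolation=cv2.INTER_CUBIC)
a=cv2.resize(S[145:315,170:360],None,fx=2.0,fy=2.0,interpolation=cv2.INTER_CUBIC)
out=np.zeros((600,800,3),np.uint8)
c=cv2.resize(T[145:255,160:260],None,fx=3,fy=3,interpolation=cv2.INTER_CUBIC)[:, :300]
e=cv2.resize(T[145:255,300:380],None,fx=3,fy=3,interpolation=cv2.INTER_CUBIC)
f=cv2.resize(S[150:230,170:250],None,fx=3.25,fy=3.25,interpolation=cv2.INTER_CUBIC)
g=cv2.resize(S[215:305,235:345],None,fx=4,fy=3,interpolation=cv2.INTER_CUBIC)
out[:330,:300]=c; out[:330,310:550]=e; out[335:595,:260]=f; out[335:600,310:750]=g[:265]
cv2.imwrite("pics/crop1.png",out)
PT=cloud("top",dT);PS=cloud("scene",dS)
def masks(I,P,n,lo,hi,box):
    g=I.max(2); m=np.zeros(g.shape,np.uint8); x0,y0,x1,y1=box
    m[y0:y1,x0:x1]=((g>=lo)&(g<=hi))[y0:y1,x0:x1]; k,l,st,c=cv2.connectedComponentsWithStats(m)
    for j in range(1,k):
        if st[j,4]>12:
            p=P[l==j]; print(n,st[j],c[j].round(1),"P",np.nanmedian(p,0).round(3),"zmax",np.nanmax(p[:,2]).round(3))
masks(T,PT,"Tgrip",0,50,(215,210,250,240))
masks(T,PT,"Tbore",0,70,(325,200,360,232))
masks(T,PT,"Thand",0,50,(335,145,365,180))
masks(S,PS,"Sgrip",0,50,(205,165,230,200))
masks(S,PS,"Sbore",0,100,(262,255,292,280))
masks(S,PS,"Shand",0,50,(318,220,345,255))
for nm,P,box in(("rackT",PT,(165,200,260,260)),("nestT",PT,(305,155,370,250))):
    x0,y0,x1,y1=box;q=P[y0:y1,x0:x1].reshape(-1,3);z=(.09,.1) if nm[0]=="r" else (.011,.02)
    w=q[(q[:,2]>z[0])&(q[:,2]<z[1])]; r=cv2.minAreaRect((w[:,:2]*1000).astype(np.float32)); print(nm,len(w),r,np.median(w[:,2]))
w=PT[190:240,318:370].reshape(-1,3); w=w[(w[:,2]>.07)&(w[:,2]<.08)];print("mouth ring",len(w),(w.min(0)+w.max(0))/2,np.median(w[:,2]))
for nm,P in(("S",PS),("T",PT)):
    q=P.reshape(-1,3); 
    for zl,zh in((.1,.2),(.2,.4)):
        k=q[(q[:,2]>zl)&(q[:,2]<zh)&(q[:,1]>-.15)&(q[:,1]<.35)&(q[:,0]>.4)]
        for y in np.arange(-.15,.35,.1):
            s=k[(k[:,1]>=y)&(k[:,1]<y+.1)]
            if len(s)>20: print(nm,zl,"y",y.round(2),"x 1..99%",np.percentile(s[:,0],[0,1,50]).round(3),len(s))
E
```

```text
Tgrip [225 220  10  10  41] [230.5 224.1] P [0.431 0.232 0.144] zmax 0.149
Thand [345 150  13  15 112] [350.8 157.6] P [ 0.571 -0.004  0.119] zmax 0.137
Sgrip [212 173  12  24 172] [217.2 183.9] P [0.429 0.229 0.124] zmax 0.146
Shand [327 226  13  25 171] [332.7 237.6] P [ 0.57  -0.01   0.113] zmax 0.134
rackT 2421 ((421.482177734375, 276.03875732421875), (70.4962387084961, 161.3846435546875), 11.895979881286621) 0.0957976534768552
nestT 2274 ((487.182373046875, -6.662834167480469), (128.6993865966797, 175.9188995361328), 84.18882751464844) 0.015816426612472623
mouth ring 254 [0.47471948 0.005451   0.07489117] 0.07584810385560564
S 0.1 y -0.15 x 1..99% [0.505 0.506 0.508] 741
S 0.1 y -0.05 x 1..99% [0.565 0.565 0.575] 193
S 0.1 y 0.05 x 1..99% [0.703 0.706 0.729] 1471
S 0.1 y 0.15 x 1..99% [0.414 0.42  0.731] 2520
S 0.1 y 0.25 x 1..99% [0.4   0.402 0.724] 1164
S 0.2 y -0.15 x 1..99% [0.504 0.506 0.55 ] 3524
S 0.2 y -0.05 x 1..99% [0.721 0.724 0.744] 4199
S 0.2 y 0.05 x 1..99% [0.729 0.731 0.75 ] 4679
S 0.2 y 0.15 x 1..99% [0.729 0.733 0.759] 5389
S 0.2 y 0.25 x 1..99% [0.732 0.734 0.753] 3009
T 0.1 y -0.15 x 1..99% [0.504 0.506 0.625] 2366
T 0.1 y -0.05 x 1..99% [0.564 0.567 0.717] 1336
T 0.1 y 0.05 x 1..99% [0.702 0.703 0.723] 1581
T 0.1 y 0.15 x 1..99% [0.408 0.418 0.722] 1770
T 0.1 y 0.25 x 1..99% [0.4   0.403 0.723] 1792
T 0.2 y -0.15 x 1..99% [0.504 0.507 0.634] 7817
T 0.2 y -0.05 x 1..99% [0.715 0.718 0.742] 3478
T 0.2 y 0.05 x 1..99% [0.729 0.731 0.745] 3844
T 0.2 y 0.15 x 1..99% [0.73  0.732 0.746] 3683
T 0.2 y 0.25 x 1..99% [0.731 0.732 0.746] 3532
```

View pics/crop1.png

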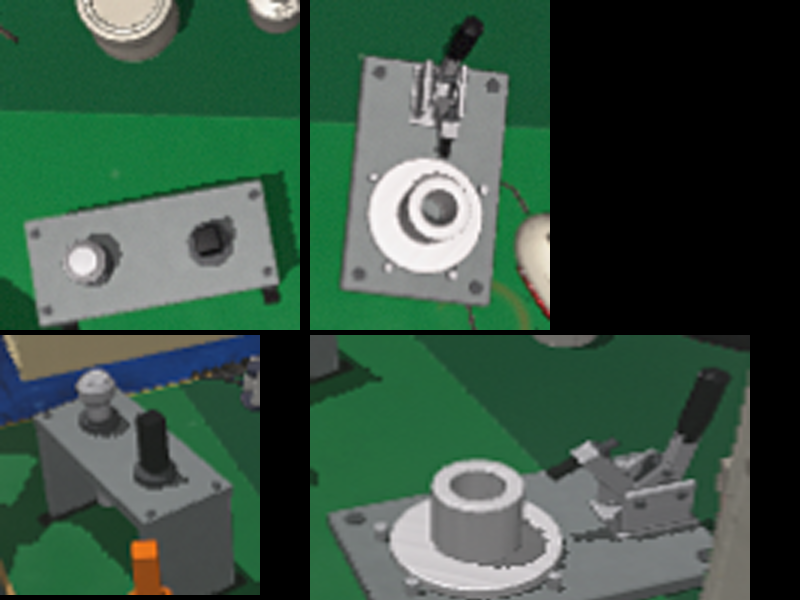

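The crop confirms the choice: a square black grip on a collar in the rack's right-hand hole, with the round steel knob in the left one. The clamp stands open. Next I refine the nest frame, mouth and grip.

```bash
python3 - <<'E'
from h import *
S=cv2.imread("pics/scene0.png");T=cv2.imread("pics/top0.png");dT=np.load("top0.npy");dS=np.load("scene0.npy")
c=plane("top",[(317.3,164),(366,170),(310.7,241),(360,246.7)],.015)
print("plate corners",c.round(4)); ax=(c[0]+c[1]-c[2]-c[3])[:2]; print("len",np.linalg.norm(ax)/2,"yaw",np.degrees(np.arctan2(ax[1],ax[0])), "wid",np.linalg.norm(c[0]-c[1]))
ax/=np.linalg.norm(ax); m=c.mean(0)[:2]; print("origin from plate",m-ax*.0275)
# mouth ring: pixels whose depth lies on z~.075
cc={}
for n,D,(x0,y0,x1,y1) in(("top",dT,(318,190,370,240)),("scene",dS,(255,245,300,300))):
    P=cloud(n,D); mk=np.zeros(D.shape,np.uint8); mk[y0:y1,x0:x1]=(np.abs(P[y0:y1,x0:x1,2]-.075)<.005)
    cs=max(cv2.findContours(mk,cv2.RETR_EXTERNAL,cv2.CHAIN_APPROX_NONE)[0],key=len)
    X=plane(n,cv2.convexHull(cs).reshape(-1,2),.075)[:,:2]; o,r=cv2.minEnclosingCircle((X*1000).astype(np.float32)); print(n,"mouth",o,"r",r)
    e=cv2.fitEllipse(cs); cc[n]=e[0]; print(" ellipse",e)
print("tri mouth",tri("top",cc["top"],"scene",cc["scene"]))
# grip top
q={}
for n,D,I,(x0,y0,x1,y1) in(("top",dT,T,(215,210,250,240)),("scene",dS,S,(205,165,230,200))):
    P=cloud(n,D); mk=np.zeros(D.shape,np.uint8); mk[y0:y1,x0:x1]=(P[y0:y1,x0:x1,2]>.138)
    cs=max(cv2.findContours(mk,cv2.RETR_EXTERNAL,cv2.CHAIN_APPROX_NONE)[0],key=len)
    X=plane(n,cs.reshape(-1,2),.145)[:,:2]; print(n,"grip",len(cs),cv2.minAreaRect((X*1000).astype(np.float32)),"zmed",np.median(P[mk>0][:,2]),cv2.boundingRect(cs))
    if n=="top": q[n]=cv2.moments(mk,True); q[n]=(q[n]["m10"]/q[n]["m00"],q[n]["m01"]/q[n]["m00"])
# collar
for n,D,(x0,y0,x1,y1) in(("top",dT,(205,205,260,245)),):
    P=cloud(n,D); mk=np.zeros(D.shape,np.uint8); mk[y0:y1,x0:x1]=(P[y0:y1,x0:x1,2]>.0995)&(P[y0:y1,x0:x1,2]<.108)
    print("collar n",mk.sum()); w=P[mk>0]; print(w.min(0),w.max(0),cv2.minEnclosingCircle((w[:,:2]*1000).astype(np.float32)))
E
```

```text
plate corners [[ 0.5787  0.0498  0.015 ]
 [ 0.5684 -0.0608  0.015 ]
 [ 0.4069  0.0633  0.015 ]
 [ 0.3967 -0.0455  0.015 ]]
len 0.17232052170183798 yaw -4.8036716114549405 wid 0.11109708758608682
origin from plate [0.46025841 0.00401291]
top mouth (460.4008483886719, 5.659115791320801) r 22.336944580078125
 ellipse ((342.2556457519531, 214.24395751953125), (20.268585205078125, 20.414470672607422), 102.19831085205078)
scene mouth (460.177734375, 2.296081304550171) r 22.840158462524414
 ellipse ((276.62664794921875, 265.70733642578125), (17.29682159423828, 22.647563934326172), 91.27456665039062)
tri mouth (array([0.46184972, 0.00507631, 0.07110334]), np.float64(0.0012702254597284025))
top grip 28 ((428.2855224609375, 236.12924194335938), (16.062374114990234, 15.533689498901367), 15.727457046508789) zmed 0.14565726106228805 (224, 220, 10, 10)
scene grip 21 ((427.64361572265625, 230.375732421875), (23.8476505279541, 17.227848052978516), 70.31631469726562) zmed 0.14319351636444314 (212, 173, 9, 7)
collar n 116
[0.39773333 0.19541135 0.09950369] [0.46327572 0.28316065 0.10660835] ((428.17962646484375, 240.80889892578125), 48.195037841796875)
```

Call:
{"api": "play_rows", "payload": {
  "steps": [
    [[-20,-17,0,0,0,-1.75],[-50,-43,0,0,0,-3.5],[-82,-71,0,0,0,-5.25],[-114,-98,0,0,0,-7],[-146,-126,0,0,0,-8.75],[-178,-154,0,0,0,-10.5],[-210,-181,0,0,0,-12.25],[-242,-209,0,0,0,-14],[-274,-236,0,0,0,-15.75],[-306,-264,0,0,0,-17.5],[-338,-292,0,0,0,-19.3],[-365,-315,0,0,0,-21]]
  ],
  "claw": -1
}}

```text
time: 1.1
tool_pos: [0.4638, 0.117, 0.231]
tool_rot: [-0.0, 0.042, 0.999, 0.0]
contact_force: [0.4, 0.0, -0.5]
gripper_width: -0.001
grasp_force: 0.0
```

```bash
cat >> h.py <<'E'
def rel(p,Rt):
    "shift(mm)/turn(deg) from current tool to world target p, Rt"
    s=manip.state(); q=s["tool_rot"]; M=R.from_quat(q[[1,2,3,0]])
    return (M.inv().apply(np.array(p)-s["tool_pos"])*1000).round(1),(M.inv()*Rt).as_rotvec(degrees=True).round(2)
def toolR(yaw,tilt=0):
    "tool y at world angle yaw+90, z down; tilt: fingers lean towards +x'"
    return R.from_euler("z",yaw,degrees=True)*R.from_euler("y",180-tilt,degrees=True)
O=np.array([.4602,.004,0]);A=np.radians(-4.8);NX=np.array([np.cos(A),np.sin(A),0])
def nest(x,z): return O+NX*x/1000+np.array([0,0,z/1000])
E
python3 - <<'E'
from h import *
print(manip.state()["tool_pos"],manip.state()["joint_pos"].round(2),rel(nest(55,180),toolR(-4.8,25)),rel(nest(55,180),toolR(-4.8,0)))
d=np.load("top0.npy");q=cloud("top",d).reshape(-1,3);q=np.r_[q,cloud("scene",np.load("scene0.npy")).reshape(-1,3)]
for z0,z1 in((.05,.15),(.15,.25),(.25,.4),(.4,.6)):
    k=q[(q[:,2]>z0)&(q[:,2]<z1)&(q[:,0]>.45)&(q[:,0]<.7)&(q[:,1]<-.05)]; print(z0,"box ymax",np.percentile(k[:,1],[98,99.8,100]) if len(k) else None)
    k=q[(q[:,2]>z0)&(q[:,2]<z1)&(q[:,0]>.6)&(abs(q[:,1])<.08)]; print("mon xmin",k[:,0].min(),k[:,2].min())
E
```

```text
[0.4638479  0.11701469 0.23100168] [ 0.09 -0.31  1.94  0.    1.51 -1.39] (array([ -60.9, -112.9,   51. ]), array([-1.000e-02, -2.501e+01, -6.000e-02])) (array([ -60.9, -112.9,   51. ]), array([ 0.  , -0.01, -0.06]))
0.05 box ymax [-0.06261008 -0.05118884 -0.05003987]
mon xmin 0.6588444628957266 0.05016148743868909
0.15 box ymax [-0.1063975  -0.10005686 -0.09846672]
mon xmin 0.7094647886882902 0.1500060066260248
0.25 box ymax [-0.11179389 -0.10828113 -0.10675188]
mon xmin 0.7231740671585591 0.25000747728364164
0.4 box ymax [-0.15217292 -0.1491124  -0.14874252]
mon xmin 0.7438713355807984 0.40002407662432427
```

Call:
{"api": "play_rows", "payload": {
  "steps": [
    [[-6,-11,3,0,-2.5,0],[-14,-28,8,0,-5,0],[-22,-45,14,0,-8,0],[-30,-62,20,0,-11,0],[-40,-80,28,0,-14,0],[-50,-96,35,0,-17,0],[-56,-106,42,0,-20,0],[-61,-113,48,0,-23,0],[-61,-113,51,0,-25,0],[-61,-113,51,0,-25,0]]
  ]
}}

```text
time: 1.93
tool_pos: [0.5128, 0.001, 0.1774]
tool_rot: [0.214, 0.043, 0.976, -0.009]
contact_force: [-0.9, 0.0, -0.4]
gripper_width: -0.002
grasp_force: 0.0
```

```bash
python3 - <<'E'
from h import *
I,d=vision.grab_frame("scene"); J,e=vision.grab_frame("top"); cv2.imwrite("pics/s1.png",I)
q=cloud("top",np.load("top0.npy")).reshape(-1,3); k=q[(q[:,2]>.02)&(q[:,2]<.1)&(q[:,0]>.6)&(q[:,0]<.71)&(abs(q[:,1])<.08)]; print("object",k.min(0),k.max(0))
M=R.from_quat(manip.state()["tool_rot"][[1,2,3,0]]); print(manip.state()["tool_pos"],manip.state()["contact_force"])
T=toolR(-4.8,25)
def tgt(phi,r,off):
    p=np.radians(phi); return nest(100+r*np.sin(p)-off*np.cos(p),45+r*np.cos(p)+off*np.sin(p))
print("pre",rel(nest(55,125),T))
for phi in (5,15,25,35,45,55,65,75,81,83): print(phi,rel(tgt(phi,78,17),T)[0],tgt(phi,78,17).round(3))
E
```

```text
object [ 0.65765622 -0.06701322  0.02058829] [0.70991486 0.07947911 0.09999341]
[0.51440637 0.0012697  0.17986736] [-0.00381837 -0.47482853  0.59062361]
pre (array([22.4, -1.8, 50.1]), array([-0.06, -0.08, -0.14]))
5 [-8.8 -1.7 65.5] [ 0.55  -0.004  0.124]
15 [-21.7  -1.7  70.9] [ 0.564 -0.005  0.125]
25 [-33.4  -1.7  78.4] [ 0.577 -0.006  0.123]
35 [-43.6  -1.6  87.8] [ 0.591 -0.007  0.119]
45 [-52.1  -1.6  98.8] [ 0.603 -0.008  0.112]
55 [-58.5  -1.6 111.2] [ 0.614 -0.009  0.104]
65 [-62.6  -1.5 124.5] [ 0.623 -0.01   0.093]
75 [-64.4  -1.5 138.3] [ 0.631 -0.01   0.082]
81 [-64.3  -1.5 146.6] [ 0.634 -0.011  0.074]
83 [-64.1  -1.5 149.4] [ 0.635 -0.011  0.071]
```

View pics/s1.png

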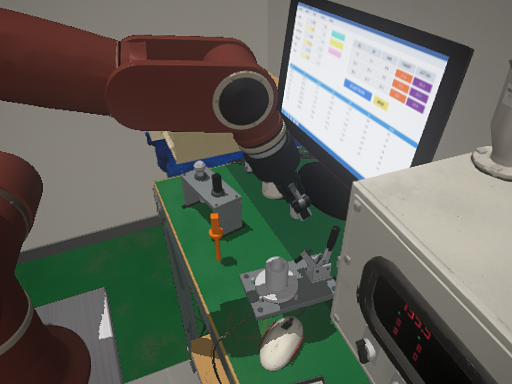

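The gripper, at (298,200), is tilted over the nest behind the upright handle at (333,238), and the path is clear. I lower it and begin the push.

Call:
{"api": "play_rows", "payload": {
  "steps": [
    [[8,-2,15,0,0,0],[18,-2,35,0,0,0],[22,-2,50,0,0,0],[12,-2,56,0,0,0],[0,-2,62,0,0,0],[-9,-2,66,0,0,0],[-15,-2,68,0,0,0],[-22,-2,71,0,0,0],[-28,-2,75,0,0,0],[-33,-2,78,0,0,0],[-39,-2,83,0,0,0],[-44,-2,88,0,0,0]]
  ]
}}

```text
time: 3.03
tool_pos: [0.5917, -0.0073, 0.1187]
tool_rot: [0.216, 0.042, 0.975, -0.009]
contact_force: [-1.6, 0.0, -0.7]
gripper_width: -0.0
grasp_force: 0.9
```

```bash
python3 - <<'E'
from h import *
I,d=vision.grab_frame("scene"); cv2.imwrite("pics/s2.png",cv2.resize(I[130:330,200:400],(600,600),interpolation=cv2.INTER_CUBIC))
T=toolR(-4.8,25)
def tgt(phi,r,off):
    p=np.radians(phi); return nest(100+r*np.sin(p)-off*np.cos(p),45+r*np.cos(p)+off*np.sin(p))
print(manip.state()["tool_pos"],manip.state()["contact_force"])
for phi in (35,45,55,65,75,81,83,85): print(phi,rel(tgt(phi,78,17),T)[0])
E
```

```text
[ 0.59245    -0.00752051  0.11845257] [-1.27071206 -0.921852    0.33410428]
35 [ 1.7  0.4 -1. ]
45 [-6.8  0.4 10.1]
55 [-13.1   0.5  22.4]
65 [-17.3   0.5  35.7]
75 [-19.1   0.5  49.5]
81 [-19.    0.5  57.9]
83 [-18.7   0.5  60.7]
85 [-18.4   0.5  63.4]
```

View pics/s2.png

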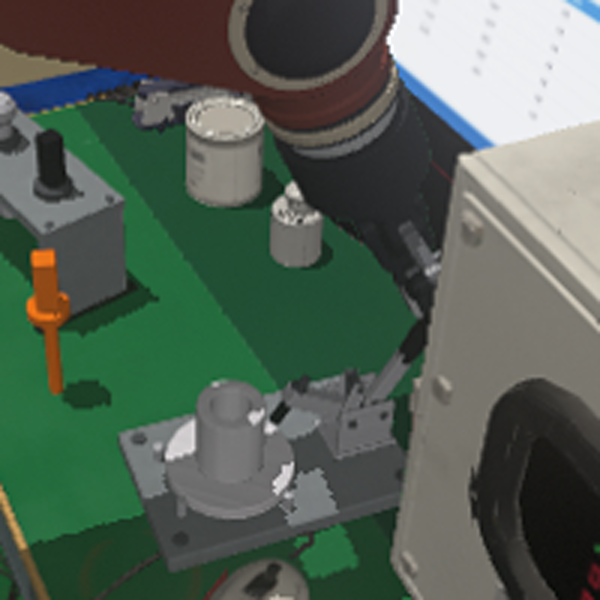

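The handle is being pushed over, with its grip at crop (405,350), and the arm's pad is coming down at (275,415). I continue along the arc.

Call:
{"api": "play_rows", "payload": {
  "steps": [
    [[-4,0,4,0,0,0],[-7,0,10,0,0,0],[-10,0,16,0,0,0],[-13,0,22,0,0,0],[-15,0,29,0,0,0],[-17,0,36,0,0,0],[-18,0,43,0,0,0],[-19,0,50,0,0,0],[-19,0,54,0,0,0],[-19,0,58,0,0,0],[-19,0,60,0,0,0],[-19,0,61,0,0,0]]
  ]
}}

```text
time: 4.08
tool_pos: [0.634, -0.0111, 0.0712]
tool_rot: [0.216, 0.042, 0.976, -0.009]
contact_force: [-0.9, -1.0, 0.3]
gripper_width: -0.003
grasp_force: 0.7
```

```bash
python3 - <<'E'
from h import *
I,d=vision.grab_frame("scene"); cv2.imwrite("pics/s3.png",cv2.resize(I[130:330,200:400],(600,600),interpolation=cv2.INTER_CUBIC))
s=manip.state();print(s["tool_pos"],s["contact_force"],s["time"])
E
```

```text
[ 0.63391204 -0.01104783  0.07115723] [0.65194385 0.33360856 1.2639312 ] 4.1333
```

View pics/s3.png

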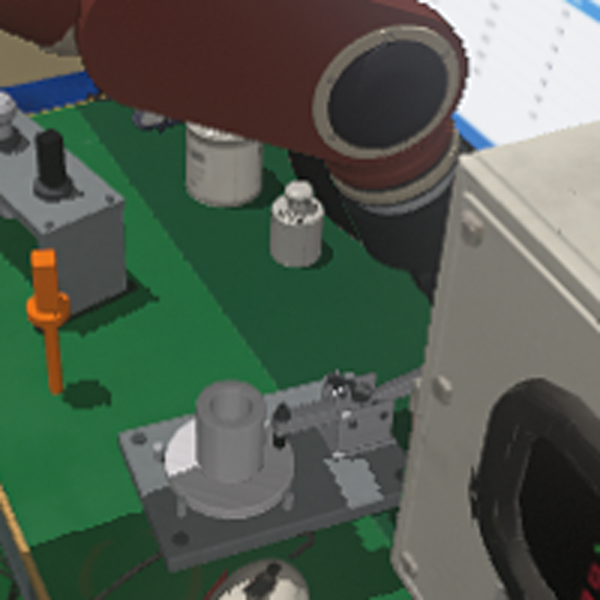

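The hold-down arm is now about level with its pad at (283,430). There is no stop force yet, so I push farther down until force builds.

Call:
{"api": "play_rows", "payload": {
  "steps": [
    [[1,0,3,0,0,0],[2,0,5,0,0,0],[3,0,7,0,0,0],[3,0,7,0,0,0]]
  ]
}}

```text
time: 4.47
tool_pos: [0.6349, -0.0111, 0.065]
tool_rot: [0.217, 0.042, 0.975, -0.009]
contact_force: [-1.4, 0.5, 5.4]
gripper_width: -0.0
grasp_force: 2.8
```

Call:
{"api": "play_rows", "payload": {
  "steps": [
    [[1,0,2,0,0,0],[2,0,4,0,0,0],[3,0,6,0,0,0],[3,0,6,0,0,0]]
  ]
}}

```text
time: 4.8
tool_pos: [0.6358, -0.0112, 0.0634]
tool_rot: [0.217, 0.042, 0.975, -0.01]
contact_force: [-29.2, 1.8, 38.1]
gripper_width: 0.0
grasp_force: 20.3
```

That is the stop: 38 N with hardly any travel. I back off upwards and check the handle.

Call:
{"api": "play_rows", "payload": {
  "steps": [
    [[0,0,-8,0,0,0],[0,0,-25,0,0,0],[0,0,-50,0,0,0],[5,0,-80,0,0,0],[15,5,-110,0,0,0],[30,15,-140,0,5,0],[45,30,-165,0,10,0],[60,50,-180,0,15,0],[75,75,-190,0,20,0],[85,100,-190,0,25,0],[90,115,-190,0,25,0],[90,120,-190,0,25,0]]
  ],
  "claw": 0.2
}}

```text
time: 5.8
tool_pos: [0.4825, 0.1241, 0.1904]
tool_rot: [-0.001, 0.042, 0.999, 0.0]
contact_force: [0.1, -0.0, -0.5]
gripper_width: 0.601
grasp_force: 0.0
```

```bash
python3 - <<'E'
from h import *
I,d=vision.grab_frame("scene"); J,e=vision.grab_frame("top")
a=cv2.resize(I[200:320,230:380],None,fx=3,fy=3,interpolation=cv2.INTER_CUBIC); b=cv2.resize(J[130:260,300:390],None,fx=3,fy=3,interpolation=cv2.INTER_CUBIC)
o=np.zeros((400,740,3),np.uint8); o[:360,:450]=a; o[:390,460:730]=b; cv2.imwrite("pics/s4.png",o)
P=cloud("top",e); q=P[120:200,320:390].reshape(-1,3); g=J[120:200,320:390].max(2).reshape(-1); k=q[(q[:,2]>.025)&(q[:,2]<.12)&(g<60)&(q[:,0]<.66)]
k=(k-O); x=k@NX*1000; z=k[:,2]*1000; m=(x>150)&(x<200)&(abs(k[:,1])<.05)
if m.sum()>5: print("handle nestx,z:",m.sum(),np.polyfit(x[m],z[m],1),x[m].max(),np.median(z[m]))
w=P[190:240,318:370].reshape(-1,3); w=w[abs(w[:,2]-.075)<.005]; print("ring",cv2.minEnclosingCircle((w[:,:2]*1000).astype(np.float32)))
s=manip.state();print(s["tool_pos"],s["tool_rot"],s["contact_force"])
for yaw in(12,14,16): print(yaw,rel((.428,.235,.2),toolR(yaw)))
# collar in scene view: grip side edges
q=cloud("scene",d)[160:205,200:235].reshape(-1,3)
E
```

```text
ring ((460.8526306152344, 6.446168422698975), 21.645736694335938)
[0.48286051 0.12279266 0.19090173] [-6.71220120e-04  4.22507369e-02  9.99106766e-01 -3.08778898e-04] [-0.26413193 -0.04108765  0.14902338]
12 (array([ 64.1, 107.2,  -9.1]), array([ -0.03,  -0.08, -16.84]))
14 (array([ 64.1, 107.2,  -9.1]), array([ -0.03,  -0.08, -18.84]))
16 (array([ 64.1, 107.2,  -9.1]), array([-2.000e-02, -8.000e-02, -2.084e+01]))
```

View pics/s4.png

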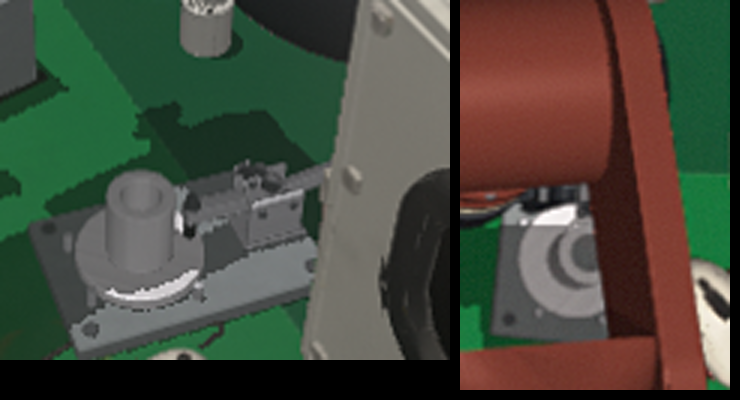

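The hold-down arm is level and its pad is on the flange at (190,215), with the handle low at (315,178). The sleeve still sits square, and the arm blocks the top view. Next I move over the probe.

Call:
{"api": "play_rows", "payload": {
  "steps": [
    [[6,10,0,0,0,-2],[16,26,0,0,0,-5],[28,46,-2,0,0,-8],[40,66,-4,0,0,-11],[50,84,-6,0,0,-14],[58,97,-8,0,0,-17],[63,105,-9,0,0,-19],[64,107,-9,0,0,-19],[64,107,-9,0,0,-19]]
  ]
}}

```text
time: 6.65
tool_pos: [0.4288, 0.2344, 0.2008]
tool_rot: [0.0, -0.122, 0.992, -0.0]
contact_force: [-0.7, -0.2, -0.5]
gripper_width: 0.601
grasp_force: 0.0
```

```bash
python3 - <<'E'
from h import *
I,d=vision.grab_frame("scene"); J,e=vision.grab_frame("top")
cv2.imwrite("pics/s5.png",np.hstack([cv2.resize(I[100:250,150:270],None,fx=3,fy=3,interpolation=cv2.INTER_CUBIC),cv2.resize(J[120:270,290:390],None,fx=3,fy=3,interpolation=cv2.INTER_CUBIC)]))
P=cloud("top",e)
w=P[190:240,318:370].reshape(-1,3); w=w[abs(w[:,2]-.075)<.005]; print("ring",len(w),cv2.minEnclosingCircle((w[:,:2]*1000).astype(np.float32)))
s=manip.state();print(s["tool_pos"],rel((.428,.235,.112),toolR(14)))
E
```

```text
ring 235 ((460.56817626953125, 5.480970859527588), 22.24431037902832)
[0.42908168 0.23378682 0.20057648] (array([ 0.7,  1.5, 88.6]), array([-0.03, -0.01, -0.01]))
```

View pics/s5.png

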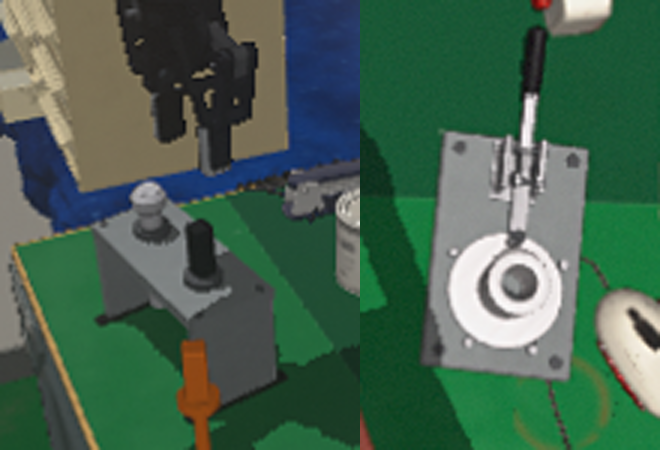

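The clamp is locked, with the handle flat at (535,60) and the pad at (515,238) on the flange. The fingers, at (170,120) and (215,150), straddle the probe grip from above. I descend and grip.

Call:
{"api": "play_rows", "payload": {
  "steps": [
    [[0,1,10,0,0,0],[1,1,30,0,0,0],[1,1,50,0,0,0],[1,1,68,0,0,0],[1,1,80,0,0,0],[1,1,87,0,0,0],[1,1,88,0,0,0],[1,1,88,0,0,0]]
  ]
}}

```text
time: 7.42
tool_pos: [0.4278, 0.2351, 0.1126]
tool_rot: [-0.0, -0.122, 0.993, -0.0]
contact_force: [0.2, 0.5, -0.6]
gripper_width: 0.599
grasp_force: 0.0
```

Call:
{"api": "play_rows", "payload": {
  "steps": [
    [[0,0,0,0,0,0],[0,0,0,0,0,0],[0,0,0,0,0,0],[0,0,0,0,0,0],[0,0,0,0,0,0],[0,0,0,0,0,0],[0,0,0,0,0,0],[0,0,0,0,0,0]]
  ],
  "claw": -1
}}

```text
time: 8.08
tool_pos: [0.4285, 0.2355, 0.114]
tool_rot: [0.001, -0.122, 0.992, 0.0]
contact_force: [-0.1, 1.0, 5.3]
gripper_width: 0.178
grasp_force: 59.0
```

Call:
{"api": "play_rows", "payload": {
  "steps": [
    [[0,0,-5,0,0,0],[0,0,-15,0,0,0],[0,0,-30,0,0,0],[0,0,-45,0,0,0],[0,0,-60,0,0,0],[0,0,-75,0,0,0],[0,0,-90,0,0,0],[0,0,-105,0,0,0],[0,0,-115,0,0,0],[0,0,-120,0,0,0],[0,0,-120,0,0,0],[0,0,-120,0,0,0]]
  ]
}}

```text
time: 9.08
tool_pos: [0.4274, 0.2351, 0.2323]
tool_rot: [-0.0, -0.122, 0.992, -0.0]
contact_force: [0.0, -1.2, -1.3]
gripper_width: 0.176
grasp_force: 58.4
```

```bash
python3 - <<'E'
from h import *
I,d=vision.grab_frame("scene")
cv2.imwrite("pics/s6.png",cv2.resize(I[60:210,150:300],None,fx=4,fy=4,interpolation=cv2.INTER_CUBIC))
s=manip.state();print(s["tool_pos"],s["contact_force"],s["gripper_width"],s["grasp_force"])
print(rel((.4603,.005,.235),toolR(14)),rel((.4603,.005,.235),toolR(-5)))
E
```

```text
[0.42718252 0.23503491 0.23166211] [ 1.17815148  0.39995504 -0.45940722] 0.18065872894645416 58.44930410385132
(array([  23.7, -231.2,   -3.3]), array([-0.01, -0.1 ,  0.06])) (array([  23.7, -231.2,   -3.3]), array([-0.03, -0.1 , 19.06]))
```

View pics/s6.png

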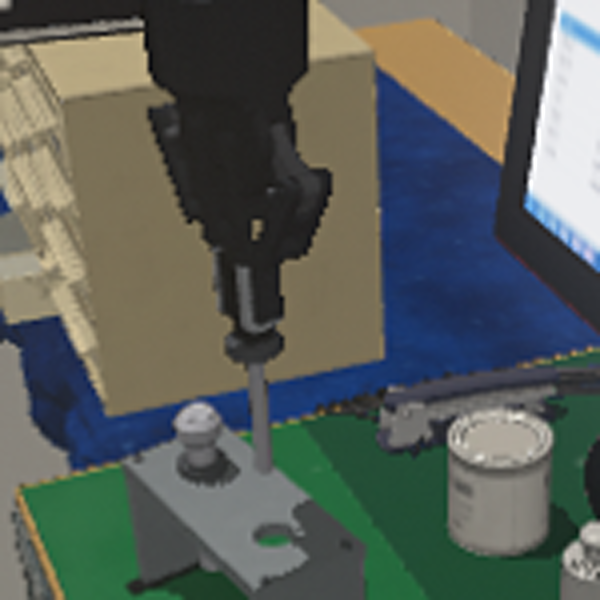

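The probe hangs in the fingers, collar at crop (253,345) and stem tip at (264,470), well clear of the rack. The plug is untouched at (200,440). I carry it over the bore and then measure the stem.

Call:
{"api": "play_rows", "payload": {
  "steps": [
    [[1,-10,0,0,0,0],[3,-30,0,0,0,0],[5,-52,0,0,0,0],[8,-76,0,0,0,0],[10,-100,0,0,0,0],[13,-124,0,0,0,0],[15,-148,0,0,0,0],[18,-172,0,0,0,0],[20,-196,0,0,0,0],[22,-215,0,0,0,0],[23,-226,0,0,0,0],[24,-231,0,0,0,0]]
  ]
}}

```text
time: 10.13
tool_pos: [0.4602, 0.0037, 0.2319]
tool_rot: [-0.001, -0.121, 0.993, 0.0]
contact_force: [-1.2, 0.7, -1.4]
gripper_width: 0.178
grasp_force: 58.6
```

Call:
{"api": "play_rows", "payload": {
  "steps": [
    [[0,0,0,0,0,0],[0,0,0,0,0,0],[0,0,0,0,0,0],[0,0,0,0,0,0]]
  ]
}}

```text
time: 10.47
tool_pos: [0.4604, 0.0062, 0.2327]
tool_rot: [-0.0, -0.123, 0.992, 0.0]
contact_force: [-0.3, -0.3, -0.4]
gripper_width: 0.175
grasp_force: 58.6
```

```bash
cat > stem.py <<'E'
from h import *
def stem():
    I,d=vision.grab_frame("scene"); s=manip.state(); tp=s["tool_pos"]; P=cloud("scene",d); e=cam("scene")[2]
    ok=(np.hypot(P[...,0]-tp[0],P[...,1]-tp[1])<.022)&(P[...,2]>.085)&(P[...,2]<tp[2]-.025)
    v,u=np.nonzero(ok); C=[]
    for r in np.unique(v):
        c=u[v==r]
        if 3<=len(c)<=12:
            z=np.median(P[r,c,2]); m=(c.min()+c.max())/2
            x=P[r,c].mean(0)[:2]; h=x-e[:2]; h/=np.linalg.norm(h); w=plane("scene",[(m,r)],z)[0][:2]  # ray centre at surface height
            C.append(np.r_[w+h*.0045,z,len(c),r,m])
    return I,s,np.array(C)
if __name__=="__main__":
    I,s,C=stem(); print(s["tool_pos"],s["contact_force"]); print(C.round(4))
    z=C[:,2]; 
    for k in(0,1): print(np.polyfit(z,C[:,k],1),"at .1:",np.polyval(np.polyfit(z,C[:,k],1),.1))
    cv2.imwrite("pics/s7.png",cv2.resize(I[170:320,200:350],None,fx=4,fy=4,interpolation=cv2.INTER_CUBIC))
    print("tip px expected if centred",proj("scene",[[.4603,.005,.2],[.4603,.005,.138],[.4603,.005,.075]]).round(1))
E
python3 stem.py
```

```text
[0.46042893 0.00610336 0.2327146 ] [-0.70330814  0.64085378 -0.8411389 ]
[[4.613e-01 6.800e-03 2.047e-01 3.000e+00 2.110e+02 2.770e+02]
 [4.611e-01 6.300e-03 2.030e-01 5.000e+00 2.120e+02 2.770e+02]
 [4.609e-01 5.900e-03 2.012e-01 5.000e+00 2.130e+02 2.770e+02]
 [4.611e-01 6.200e-03 1.988e-01 5.000e+00 2.140e+02 2.770e+02]
 [4.609e-01 5.700e-03 1.971e-01 5.000e+00 2.150e+02 2.770e+02]
 [4.615e-01 6.800e-03 1.939e-01 5.000e+00 2.160e+02 2.770e+02]
 [4.609e-01 7.300e-03 1.916e-01 6.000e+00 2.170e+02 2.765e+02]
 [4.605e-01 6.400e-03 1.903e-01 6.000e+00 2.180e+02 2.765e+02]
 [4.610e-01 7.400e-03 1.871e-01 6.000e+00 2.190e+02 2.765e+02]
 [4.611e-01 7.400e-03 1.849e-01 6.000e+00 2.200e+02 2.765e+02]
 [4.611e-01 7.400e-03 1.827e-01 6.000e+00 2.210e+02 2.765e+02]
 [4.612e-01 7.400e-03 1.805e-01 6.000e+00 2.220e+02 2.765e+02]
 [4.608e-01 6.600e-03 1.790e-01 6.000e+00 2.230e+02 2.765e+02]
 [4.608e-01 6.500e-03 1.769e-01 6.000e+00 2.240e+02 2.765e+02]
 [4.610e-01 6.800e-03 1.742e-01 6.000e+00 2.250e+02 2.765e+02]
 [4.612e-01 7.000e-03 1.718e-01 6.000e+00 2.260e+02 2.765e+02]
 [4.612e-01 6.900e-
[... 279 characters left out ...]
0e+02 2.765e+02]
 [4.614e-01 6.800e-03 1.582e-01 6.000e+00 2.320e+02 2.765e+02]
 [4.612e-01 6.400e-03 1.563e-01 6.000e+00 2.330e+02 2.765e+02]
 [4.615e-01 6.900e-03 1.535e-01 6.000e+00 2.340e+02 2.765e+02]
 [4.616e-01 7.100e-03 1.510e-01 6.000e+00 2.350e+02 2.765e+02]
 [4.613e-01 6.300e-03 1.494e-01 6.000e+00 2.360e+02 2.765e+02]
 [4.618e-01 7.200e-03 1.461e-01 6.000e+00 2.370e+02 2.765e+02]
 [4.616e-01 6.700e-03 1.442e-01 6.000e+00 2.380e+02 2.765e+02]
 [4.613e-01 7.900e-03 1.410e-01 5.000e+00 2.390e+02 2.760e+02]]
[-0.00832129  0.46263118] at .1: 0.4617990462020819
[-0.00849613  0.00826637] at .1: 0.007416757074135034
tip px expected if centred [[276.9 212.3]
 [276.2 239.7]
 [275.6 264.6]]
```

View pics/s7.png

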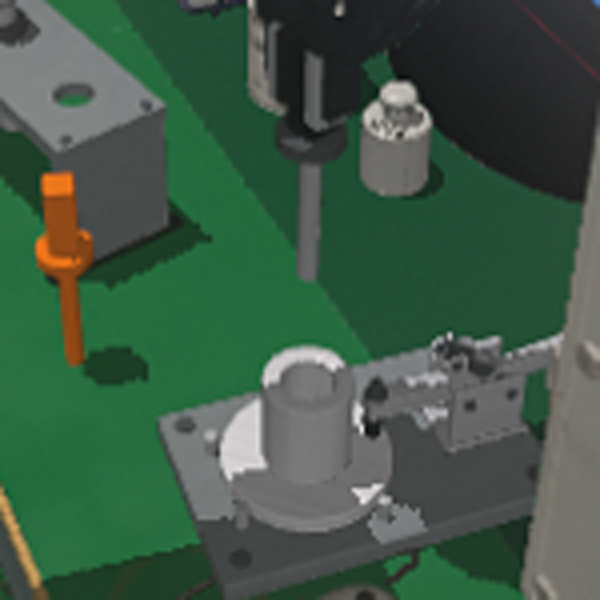

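The probe hangs upright over the bore, with its stem bottom at crop (308,278) and the mouth at (308,378). I lower it to just above the mouth, then compare stem and mouth in the same camera.

Call:
{"api": "play_rows", "payload": {
  "steps": [
    [[0,0,8,0,0,0],[0,0,18,0,0,0],[0,0,28,0,0,0],[0,0,38,0,0,0],[0,0,45,0,0,0],[0,0,48,0,0,0],[0,0,48,0,0,0],[0,0,48,0,0,0],[0,0,48,0,0,0]]
  ]
}}

```text
time: 11.27
tool_pos: [0.4609, 0.0052, 0.1853]
tool_rot: [0.001, -0.122, 0.992, -0.0]
contact_force: [-0.2, 1.0, -1.1]
gripper_width: 0.18
grasp_force: 58.6
```

```bash
python3 - <<'E'
from stem import *
I,s,C=stem(); print(s["tool_pos"],s["contact_force"])
print("stem axis",np.median(C[:,:3],0).round(4),"zmin",C[:,2].min(),"col low",np.median(C[-6:,5]))
for nm,D in(("before",np.load("scene0.npy")),("now",vision.grab_frame("scene")[1])):
    P=cloud("scene",D); b=np.zeros(D.shape,np.uint8); b[245:300,255:300]=abs(P[245:300,255:300,2]-.075)<.003
    w=P[b>0]; o,r=cv2.minEnclosingCircle((w[:,:2]*1000).astype(np.float32)); print(nm,"ring cloud",o,r,len(w))
    rows=np.nonzero(b)
    # bore hole: centroid of the inner contour, back-projected
    cs,h=cv2.findContours(b,cv2.RETR_CCOMP,cv2.CHAIN_APPROX_NONE)
    for c,k in zip(cs,h[0]):
        if k[3]>=0 and cv2.contourArea(c)>40:
            e=cv2.fitEllipse(c); print(nm," hole",e,plane("scene",[e[0]],.075))
E
```

```text
[0.460977   0.0052277  0.18547744] [ 0.36919591  0.10935008 -0.37256681]
stem axis [0.462  0.0058 0.1245] zmin 0.09285205597096574 col low 276.5
before ring cloud (473.50347900390625, 2.352783441543579) 33.0041618347168 237
before  hole ((276.5204162597656, 265.03021240234375), (10.06556224822998, 14.461958885192871), 90.58975982666016) [[0.46137499 0.0033307  0.075     ]]
now ring cloud (461.97918701171875, 5.0567097663879395) 22.103221893310547 199
```

Stem and mouth agree within about 1 mm. I shift 1 mm in −y and lower 57 mm.

Call:
{"api": "play_rows", "payload": {
  "steps": [
    [[0,-1,4,0,0,0],[0,-1,10,0,0,0],[0,-1,16,0,0,0],[0,-1,22,0,0,0],[0,-1,28,0,0,0],[0,-1,34,0,0,0],[0,-1,40,0,0,0],[0,-1,46,0,0,0],[0,-1,51,0,0,0],[0,-1,55,0,0,0],[0,-1,57,0,0,0],[0,-1,57,0,0,0]]
  ]
}}

```text
time: 12.37
tool_pos: [0.4604, 0.0044, 0.1271]
tool_rot: [-0.0, -0.122, 0.992, 0.0]
contact_force: [-1.0, 0.7, 0.1]
gripper_width: 0.18
grasp_force: 58.6
```

Call:
{"api": "play_rows", "payload": {
  "steps": [
    [[0,0,0,0,0,0],[0,0,0,0,0,0],[0,0,0,0,0,0],[0,0,0,0,0,0],[0,0,0,0,0,0],[0,0,0,0,0,0]]
  ]
}}

```text
time: 12.87
tool_pos: [0.4608, 0.0043, 0.1279]
tool_rot: [0.0, -0.122, 0.992, -0.0]
contact_force: [-0.6, -0.5, -0.8]
gripper_width: 0.176
grasp_force: 58.6
```

```bash
python3 - <<'E'
from stem import *
I,s,C=stem(); print(s["tool_pos"],s["contact_force"],s["grasp_force"],s["joint_vel"].round(4))
P=cloud("scene",vision.grab_frame("scene")[1]); q=P[225:300,250:305].reshape(-1,3)
w=q[abs(q[:,2]-.075)<.003]; w=w[np.hypot(w[:,0]-.461,w[:,1]-.005)<.03]; print("ring",cv2.minEnclosingCircle((w[:,:2]*1000).astype(np.float32)))
t=q[(q[:,2]>.08)&(np.hypot(q[:,0]-.461,q[:,1]-.005)<.02)]; print("collar underside / stem z",np.percentile(t[:,2],[0,5,25,50,75,95]).round(4)); 
# collar: wide rows
for r in range(225,270):
    m=(np.hypot(P[r,:,0]-.461,P[r,:,1]-.005)<.02)&(P[r,:,2]>.078)
    if m.any(): print(r,m.sum(),P[r,m].mean(0).round(4))
E
```

```text
[0.46081272 0.00435031 0.12783309] [-0.46040642 -0.50055062 -0.59141848] 58.62306296825409 [-0.0013  0.0008  0.0031  0.0007 -0.0006  0.0005]
ring ((461.8363037109375, 3.7809863090515137), 21.795135498046875)
collar underside / stem z [0.0802 0.0904 0.116  0.1376 0.157  0.1752]
225 13 [0.4567 0.0076 0.1714]
226 15 [0.4569 0.005  0.1711]
227 14 [0.4561 0.0045 0.1695]
228 14 [0.4544 0.0029 0.1692]
229 11 [0.4525 0.0068 0.1645]
230 11 [0.4526 0.007  0.162 ]
231 11 [0.4518 0.0052 0.1614]
232 11 [0.4514 0.0045 0.1598]
233 10 [0.4513 0.006  0.1564]
234 9 [0.4514 0.0043 0.1554]
235 11 [0.4509 0.0034 0.154 ]
236 11 [0.4511 0.0036 0.1514]
237 14 [0.4524 0.0005 0.1512]
238 14 [4.523e-01 2.000e-04 1.492e-01]
239 14 [4.524e-01 2.000e-04 1.468e-01]
240 13 [0.4518 0.001  0.1439]
241 15 [ 0.4528 -0.001   0.143 ]
242 13 [ 0.4529 -0.0009  0.1404]
243 12 [ 0.4534 -0.002   0.1388]
244 9 [ 0.4536 -0.0032  0.1374]
245 10 [ 0.4546 -0.0036  0.1349]
246 11 [ 0.4551 -0.0022  0.1311]
247 10 [ 0.4544 -0.0015  0.1283]
248 13 [ 0.4553 -0.0016  0.1256]
249 14 [ 0.457  -0.0011  0.122 ]
250 17 [ 0.4585 -0.0024  0.1201]
251 17 [ 0.4591 -0.0014  0.1165]
252 17 [ 0.4584 -0.0028  0.1155]
253 16 [ 0.4567 -0.0043  0.1151]
254 15 [ 0.4567 -0.0064  0.1146]
255 13 [ 0.4562 -0.0074  0.1132]
256 11 [ 0.4559 -0.008   0.1114]
257 8 [ 0.4549 -0.0081  0.1094]
258 6 [0.4598 0.0011 0.0962]
259 5 [0.4602 0.0015 0.0931]
260 6 [0.4599 0.0011 0.091 ]
261 6 [0.4599 0.001  0.0885]
262 6 [0.4598 0.0006 0.0863]
263 6 [0.4601 0.0012 0.083 ]
264 5 [0.4594 0.0017 0.0801]
265 2 [4.598e-01 4.000e-04 7.860e-02]
```

The collar's underside is at about 109 mm, which puts the tip about 41 mm below the mouth. It is centred to about 1 mm, with no contact force and the arm still.

```bash
python3 -c "
from plant import order
print(order.job_done())"
```

```text
the job is handed in; nothing more can be done
None
```

I handed the job in with the clamp locked on the flange and the probe held still and upright in the bore, its tip measured at about 41 mm below the mouth and centred to about 1 mm; the hand-in returned no verdict.

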